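# Fetch the lidded dish from among the reagent bottles

## Robot

A 7-joint arm with a two-finger parallel gripper is mounted at the origin on the work surface. World frame = base frame: x ahead of the robot, y to its left, z up, the work surface at z = 0. Lengths are in m, angles in degrees, forces in N, time in s.
With the tool pointing down it reaches from about 0.4 to 0.875 m from the base axis. Payload 19.3 kg.
Tool frame: the origin (TCP) lies at the very end of the fingers, on their centre line; the grasp point (between the pads) lies 19 mm behind it; y points along the fingers, x is the direction in which the jaws open and shut, and the axes are right-handed (so a half turn about y gives the same grasp; the last joint's range is limited). The gripper opens to 85 mm and grips with 20 to 120 N. Pads are 22 mm wide; open, the fingers measure 114 mm over their backs; the gripper's body (76 mm by 85 mm) begins 54 mm behind the grasp point. The pads swing forward as they close: fully open they stand 13 mm farther back than shut.
Start: joints at [-74.038, 29.874, -2.08, 91.645, 1.215, 58.505, -6.463], TCP at [0.214, 0.587, 0.231] pointing down, gripper open.
Joint ranges: [-166.77, 166.77], [-17.47, 122.26], [-85.68, 81.53], [9.62, 139.38], [-72.42, 252.41], [9.2, 110.78], [-144.41, 144.41]. Speed limits (degrees/s): [108.29, 108.29, 136.94, 136.94, 172.46, 172.46, 172.46].

## Interface

Orientations are given as [roll, pitch, yaw] about the fixed x, y, z axes, in that order (R = Rz(yaw) Ry(pitch) Rx(roll)).
In Python, from cell import env gives the robot as it stands.
- The arm moves only by the tool arm_command, never from a script. Its argument "deltas" is a list of rows, each an object of numbers: "x", "y", "z": the shift along the tool's x, y, z in cm; "yaw": the turn about the tool's y in degrees. A call has 1 to 20 rows; each row shifts and turns the commanded pose from where the row before left it, along the tool's axes as they then stand; what a row does not reach is not made up. A row lasts 1/8 s, in which the tool goes at most 62.5 mm and 10.7 degrees, less where a joint would pass 70% of its speed; a pose out of reach is approached as far as the arm can. A call is refused whole if a number of a shift passes 6.25 or a number of a turn 10.7, either way. A call with a gripper value outside its range is refused whole. "hand" is the gripper's target within -1 to 1 (fully open at 1, half-way at 0, shut at -1), set as the call begins (left out, the last holds). The fingers move at their own pace and stop on an object; "force" is the grip in N (left out, the last holds). Time passes only in rows, so rows that do not move let the fingers close. It gives the time, the measured TCP pose, the force and the opening at its end, in the units of the state.
- env.get_obs(): the state, without advancing time (a new reading comes with each control period).
- env.read_camera(name): name is "side" or "top"; returns a dict with "frame" (480x640x3 uint8, red, green, blue), "fx", "fy", "cx", "cy" (pixels), "k1" (the pictures are not rectified: a ray, as slopes to the right and down, at radius r is drawn at 1 + k1 r^2 times it, then the intrinsics apply), "R" (3x3) and "t" (3): a world point X has camera coordinates R X + t. Camera axes: x right, y down, z forward; pixel columns grow to the right and rows downward; lengths in m; the calibration is good to about 2 mm. A picture is of the moment at which its call begins. There is no depth.
- env.hand_in(): hands the job in, once; it reports no verdict.
The state is a dict: "clock": time; "q": joint angles; "dq": joint speeds; "joint_efforts": joint torques, N m; "position": TCP position; "orientation": TCP orientation; "force": force on the tool from outside, world axes, zero at the start; "moment": the same for the moment, N m; "opening": opening from 0.0 (shut) to 1.0 (fully open).
Only numpy, scipy, OpenCV 4.12 (cv2) and the standard library are available. Lean on these libraries where they do the work, as an engineer would, in place of code of your own. Each camera call takes 0.05 s, during which the arm holds its last target.

## Task

Fetch the small lidded dish that stands boxed in by three bottles in the blue caddy, and stand it inside the ring on the black mat. First clear all three bottles to the empty steel tray, leaving the dish in the caddy; once the dish is on the mat, put each bottle back in the caddy on the very spot it came from. Keep everything upright, and leave the tube rack and the tip box alone.

Things in the scene. Friction and masses are not known exactly. Their poses are not given: they have to be found in the camera images.
- tall_bottle: Loose slim amber glass bottle, round, 42 mm across, 134 mm tall, 0.12 to 0.24 kg: body up to 85 mm, sloping shoulder, neck 24 mm across from 100 mm, white screw cap 30 mm across from 109 to 134 mm (a good grip from above). Paper label. Origin at the centre of its underside, z up.
- wide_jar: Loose wide amber glass jar, round, 56 mm across, 112 mm tall, 0.17 to 0.34 kg: body up to 76 mm, neck 44 mm across from 82 mm, white lid 50 mm across from 90 to 112 mm (a good grip from above). Paper label. Origin at the centre of its underside, z up.
- square_bottle: Loose amber glass bottle of square section, 46 x 46 mm, 122 mm tall, 0.15 to 0.31 kg: body up to 85 mm with flat shoulder, neck 28 mm across, round white cap 36 mm across from 98 to 122 mm (a good grip from above). Sides along its x and y, which start parallel to the caddy's. Paper label. Origin at the centre of its underside, z up.
- dish: Loose low round pot, white ceramic with a flat aluminium lid fixed on it, 50 mm across, 38 mm tall, straight sides (dark groove at 26 to 28 mm), 0.08 to 0.17 kg. It stands in the caddy behind the front bottle and between the other two, 9 to 16 mm from its neighbours. Grip it across its sides. Origin at the centre of its underside, z up.
- caddy: Fixed blue shallow plastic tray, 170 mm (x) by 210 mm (y), floor 4 mm thick, rim 14 mm high, 4 mm thick. At the start a bottle stands on each of its white rings, 67 mm across, at (30, 62), (30, -62) and (-32, 0) mm in its frame; which is where varies. The dish starts at (30, 0) mm. +x points away from the robot, within 20 degrees. Origin at the centre of its underside, z up.
- side_tray: Fixed empty stainless tray for setting things aside, 270 mm (its x) by 120 mm (its y), floor 4 mm thick, rim 12 mm high and 3 mm thick. It may be left or right of the caddy. Origin at the centre of its underside, z up.
- mat: Fixed black rubber mat, 160 x 160 mm, 3 mm thick, with a white ring 82 mm across round its centre, flat. It lies on the other side of the caddy from the tray. Origin at the centre of its underside, z up.
- tube_rack: Bystander: loose white tube rack, 75 mm (x) by 200 mm (y), 95 mm tall with its red-capped tubes, 0.5 kg, beyond the caddy. Origin at the centre of its underside, z up.
- tip_box: Bystander: loose yellow pipette-tip box with clear lid, 82 mm (x) by 117 mm (y), 62 mm tall, 0.3 kg, beyond the caddy. Origin at the centre of its underside, z up.

How it is judged (in metres and radians):
On the way, in this order (a step that is already met when the one before it is completed fails the run):
1. all three bottles stand upright and released on the steel tray, with the dish still in the caddy where it was (x of tall_bottle in the frame of side_tray between -0.12 and 0.12 m and y of tall_bottle in the frame of side_tray between -0.05 and 0.05 m and z of each of tall_bottle, wide_jar, square_bottle in the frame of side_tray below 0.01 m and angle between each of tall_bottle, wide_jar, square_bottle's own z axis and vertical below 0.12 rad and linear speed of each of tall_bottle, wide_jar, square_bottle below 0.03 m/s and contact force between each of tall_bottle, wide_jar, square_bottle and the fingers below 0.2 N and x of wide_jar in the frame of side_tray between -0.12 and 0.12 m and y of wide_jar in the frame of side_tray between -0.05 and 0.05 m and x of square_bottle in the frame of side_tray between -0.12 and 0.12 m and y of square_bottle in the frame of side_tray between -0.05 and 0.05 m and distance of dish from where it was at the start of the episode below 0.03 m), for 0.2 s.
2. the dish stands released inside the ring on the mat, while the bottles all still stand on the steel tray (horizontal distance between dish and mat below 0.015 m and z of dish in the frame of mat below 0.008 m and angle between each of dish, tall_bottle, wide_jar, square_bottle's own z axis and vertical below 0.12 rad and linear speed of each of dish, tall_bottle, wide_jar, square_bottle below 0.03 m/s and contact force between each of dish, tall_bottle, wide_jar, square_bottle and the fingers below 0.2 N and x of tall_bottle in the frame of side_tray between -0.12 and 0.12 m and y of tall_bottle in the frame of side_tray between -0.05 and 0.05 m and z of each of tall_bottle, wide_jar, square_bottle in the frame of side_tray below 0.01 m and x of wide_jar in the frame of side_tray between -0.12 and 0.12 m and y of wide_jar in the frame of side_tray between -0.05 and 0.05 m and x of square_bottle in the frame of side_tray between -0.12 and 0.12 m and y of square_bottle in the frame of side_tray between -0.05 and 0.05 m), for 0.2 s.
At the end, for the whole second after the job is handed in: The dish stands upright on the mat, its centre within 15 mm of the mat's centre; each bottle stands upright within 15 mm of the spot where it stood at the start; all released and at rest (horizontal distance between dish and mat below 0.015 m and z of dish in the frame of mat below 0.008 m and angle between each of dish, tall_bottle, wide_jar, square_bottle's own z axis and vertical below 0.12 rad and linear speed of each of dish, tall_bottle, wide_jar, square_bottle below 0.03 m/s and contact force between each of dish, tall_bottle, wide_jar, square_bottle and the fingers below 0.2 N and distance of each of tall_bottle, wide_jar, square_bottle from where it was at the start of the episode below 0.015 m); the robot touches nothing.
It fails at once if a bottle or the dish tipped by more than 30 degrees (angle between any of tall_bottle, square_bottle, wide_jar, dish's own z axis and vertical above 0.52 rad).
It fails at once if the tube rack (bystander) shifted by more than 20 mm (distance of tube_rack from where it was at the start of the episode above 0.02 m).
It fails at once if the tip box (bystander) shifted by more than 20 mm (distance of tip_box from where it was at the start of the episode above 0.02 m).
It also fails if it takes over 128 s, if anything falls off the work surface, if the arm or the gripper's body presses on something with over 40 N, if the wrist force passes 120 N, or if a joint passes its speed limit or range.

## Working session

There is one attempt and no reset: what is moved stays moved. The work goes in short steps, Python scripts to look and compute and a tool call to move; the robot and the scene stay as the last step left them, time stands still between calls to the robot, and variables do not carry over. Pictures are saved under pics/ and viewed, and the job is handed in when it is done.

Besides the shell and the picture viewer there is one more tool, called as name(argument=value, ...) on one line, values as JSON. arm_command: Moves the arm, as the interface text tells. Its arguments: {"type":"object","properties":{"deltas":{"type":"array","items":{"type":"object","properties":{"x":{"type":"number"},"y":{"type":"number"},"z":{"type":"number"},"yaw":{"type":"number"}}}},"hand":{"type":"number"},"force":{"type":"number"}},"required":["deltas"]}

```bash
mkdir -p pics; ls
python3 - <<'E'
from cell import env
import cv2
o=env.get_obs();print({k:o[k] for k in('clock','position','orientation','opening','force')})
for n in('top','side'):
    c=env.read_camera(n);cv2.imwrite(f'pics/{n}0.png',c['frame'][:,:,::-1])
    print({k:c[k] for k in c if k!='frame'})
E
```

```text
pics
{'clock': 0.0, 'position': array([0.21353223, 0.58702974, 0.23070367]), 'orientation': array([-9.00066258e+01,  6.63548370e-02,  7.00154808e+01]), 'opening': 1.0022424960930472, 'force': array([-0.40960861, -0.51753119,  1.1290815 ])}
{'fx': 528.7838550340276, 'fy': 528.7838550340276, 'cx': 320.56562217209193, 'cy': 230.56800471183206, 'k1': -0.05556497406343764, 'R': array([[ 0.02507755, -0.99962292, -0.0111865 ],
       [-0.98903981, -0.02318024, -0.14581814],
       [ 0.14550385,  0.01472066, -0.98924816]]), 't': array([0.00536364, 0.58875402, 1.04247047])}
{'fx': 597.0603240367747, 'fy': 597.0603240367747, 'cx': 319.15751023002116, 'cy': 238.89611033389343, 'k1': 0.0696988843057908, 'R': array([[ 0.97522322, -0.22110948, -0.00709003],
       [-0.16283728, -0.69577672, -0.69955613],
       [ 0.14974542,  0.6833779 , -0.71454248]]), 't': array([-0.57566811,  0.13002892,  1.01224638])}
```

View pics/top0.png

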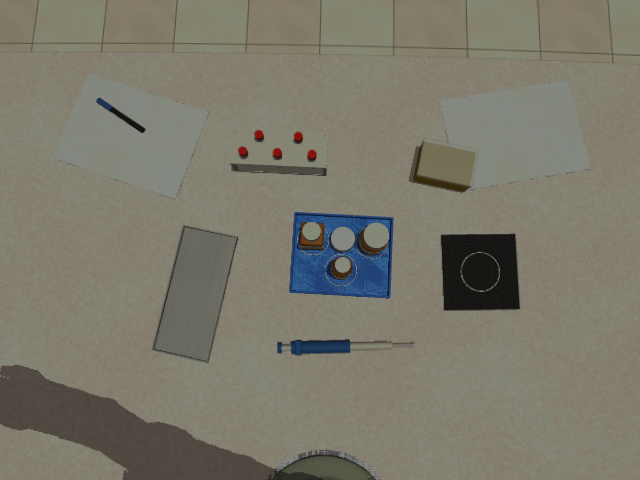

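View pics/side0.png

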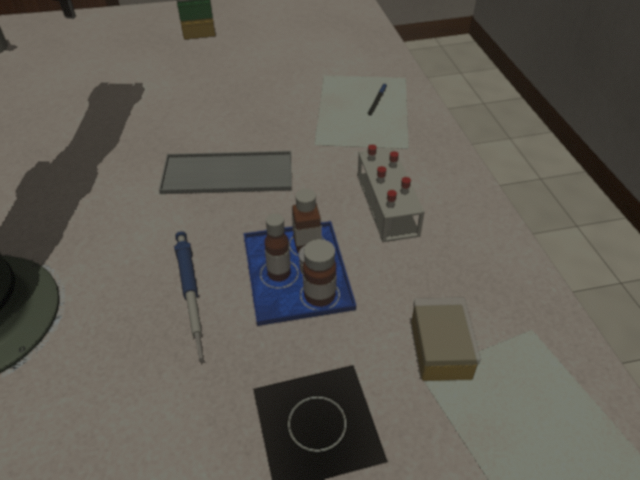

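Top view: caddy at about (342,255), with the square bottle left-far (311,232), the wide jar right-far (376,236), the tall bottle near (342,266) and the dish at (342,239). The tray is on the left at (196,294) and the mat on the right at (480,272). Next I'll enlarge the crops.

```bash
cat > h.py <<'E'
import numpy as np, cv2
def ray(c,u,v):
    K=np.array([[c['fx'],0,c['cx']],[0,c['fy'],c['cy']],[0,0,1]])
    p=cv2.undistortPoints(np.array([[[u,v]]],float),K,np.array([c['k1'],0,0,0.]))[0,0]
    d=c['R'].T@np.array([p[0],p[1],1]); o=-c['R'].T@c['t']; return o,d
def at(c,u,v,z):
    o,d=ray(c,u,v); return (o+d*(z-o[2])/d[2])
def proj(c,X):
    K=np.array([[c['fx'],0,c['cx']],[0,c['fy'],c['cy']],[0,0,1]])
    return cv2.projectPoints(np.array(X,float).reshape(-1,1,3),cv2.Rodrigues(c['R'])[0],c['t'],K,np.array([c['k1'],0,0,0.]))[0][:,0]
def crop(c,u0,v0,u1,v1,s,name):
    f=c['frame'][v0:v1,u0:u1,::-1]; f=cv2.resize(f,None,fx=s,fy=s,interpolation=cv2.INTER_CUBIC)
    for k in range((u0+9)//10*10,u1,10): cv2.putText(f,str(k),(int((k-u0)*s),8),0,.3,(0,255,255)); cv2.line(f,(int((k-u0+.5)*s),10),(int((k-u0+.5)*s),15),(0,255,255))
    for k in range((v0+9)//10*10,v1,10): cv2.putText(f,str(k),(0,int((k-v0+.5)*s)+3),0,.3,(0,255,255))
    cv2.imwrite(name,f)
E
python3 - <<'E'
from cell import env
from h import *
c=env.read_camera('top')
crop(c,285,205,400,305,6.5,'pics/t1.png')
crop(c,145,220,245,370,4,'pics/t2.png')
crop(c,435,225,525,315,6,'pics/t3.png')
c=env.read_camera('side')
crop(c,235,180,365,330,4,'pics/s1.png')
E
```

```text
(no output)
```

View pics/t1.png

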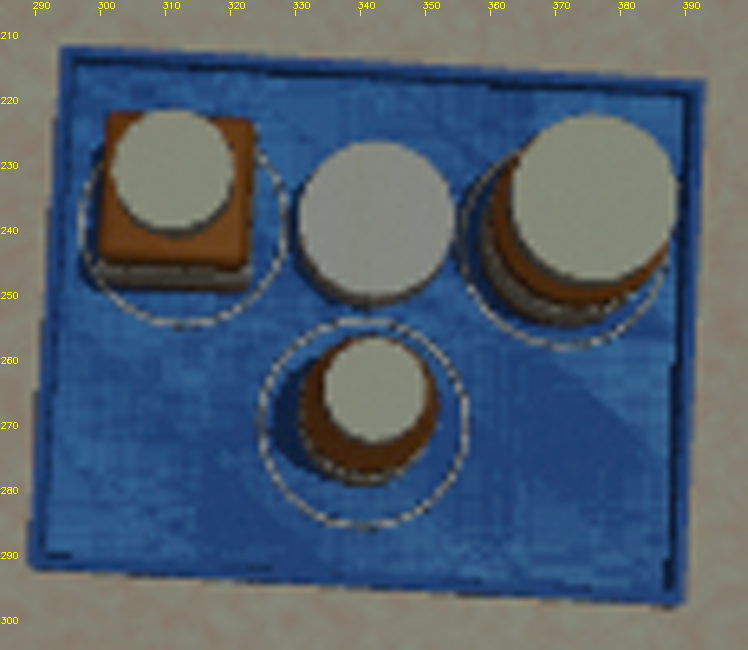

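View pics/t2.png

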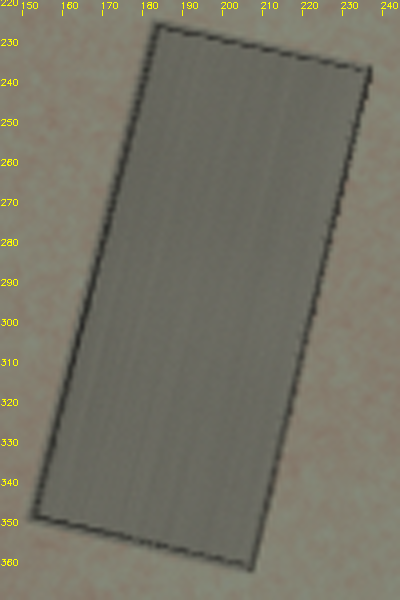

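View pics/t3.png

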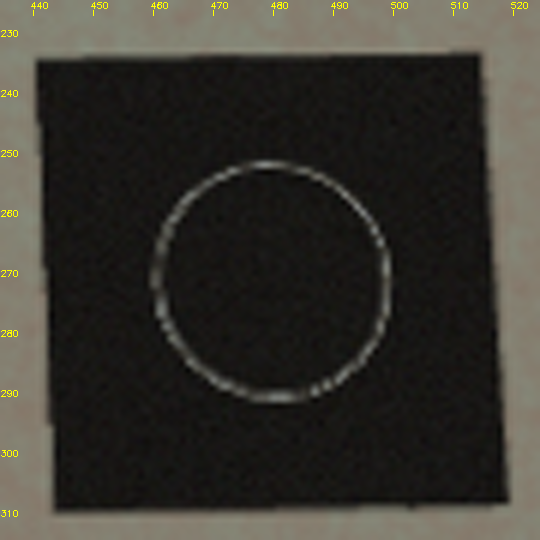

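View pics/s1.png

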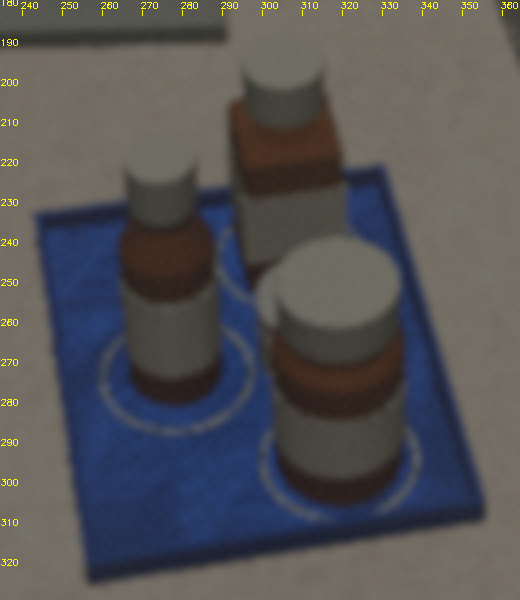

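Run:
```python
from cell import env
from h import *
np.set_printoptions(precision=4,suppress=True)
c=env.read_camera('top')
f=lambda x,y,u0,v0,s:(u0+(x+.5)/s-.5, v0+(y+.5)/s-.5)
print('cam',-c['R'].T@c['t'])
A=[at(c,*f(x,y,285,205,6.5),.014)[:2] for x,y in((62,46),(705,81),(682,605),(28,570))]
A=np.array(A);print(A,np.mean(A,0));print([np.linalg.norm(A[i]-A[i-1]) for i in range(4)])
yd=np.mean([A[0]-A[1],A[3]-A[2]],0); th=np.degrees(np.arctan2(yd[1],yd[0]))-90; xd=np.mean([A[0]-A[3],A[1]-A[2]],0);print('caddy yaw',th,np.degrees(np.arctan2(xd[1],xd[0])))
for n,x,y,z in(('tall',374,389,.138),('jar',595,198,.116),('sq',172,171,.126),('dish',377,218,.042)):
    print(n,at(c,*f(x,y,285,205,6.5),z)[:2])
for n,x,y in(('ring tall',363,423),('ring sq',184,226),('ring jar',562,248)): print(n,at(c,*f(x,y,285,205,6.5),.004)[:2])
T=np.array([at(c,*f(x,y,145,220,4),.012)[:2] for x,y in((156,23),(371,67),(252,571),(33,517))]);print(T,T.mean(0));print([np.linalg.norm(T[i]-T[i-1]) for i in range(4)])
d=T[0]-T[3];print('tray long yaw',np.degrees(np.arctan2(d[1],d[0])))
M=np.array([at(c,*f(x,y,435,225,6),.003)[:2] for x,y in((37,59),(480,53),(508,503),(55,511))]);print(M,M.mean(0), 'ring',at(c,*f(273,281,435,225,6),.003));print([np.linalg.norm(M[i]-M[i-1]) for i in range(4)])
cy=A.mean(0);
for t in (th,np.degrees(np.arctan2(xd[1],xd[0]))):
  r=np.radians(t);R=np.array([[np.cos(r),-np.sin(r)],[np.sin(r),np.cos(r)]])
  for p in((30,62),(30,-62),(-32,0),(30,0)): print(p,cy+R@np.array(p)/1000)
for u,v in((245,141),(298,137),(312,155),(232,165)): print('rack',at(c,u,v,.095)[:2])
for u,v in((410,182),(422,140),(478,150),(471,190)): print('box',at(c,u,v,.03)[:2])
s=env.read_camera('side')
print('side dist', [proj(s,[[*at(c,*f(x,y,285,205,6.5),z)[:2],z]])[0] for x,y,z in((374,389,.138),(595,198,.116),(172,171,.126))])
```

```text
cam [0.4305 0.0037 1.1172]
[[ 0.632   0.0772]
 [ 0.6253 -0.1325]
 [ 0.4557 -0.1262]
 [ 0.4617  0.0826]] [ 0.5437 -0.0247]
[np.float64(0.17033670578368695), np.float64(0.2098220292958988), np.float64(0.1696831253019279), np.float64(0.20886615910063802)]
caddy yaw -1.7445385327711023 -1.9780475550342027
tall [ 0.512  -0.0233]
jar [ 0.5716 -0.0878]
sq [0.5752 0.0364]
dish [ 0.574  -0.0259]
ring tall [ 0.5121 -0.0236]
ring sq [0.575  0.0361]
ring jar [ 0.5707 -0.0874]
[[0.5974 0.312 ]
 [0.5765 0.1958]
 [0.3139 0.2452]
 [0.3375 0.3609]] [0.4563 0.2785]
[np.float64(0.2644335769071507), np.float64(0.11808993715316901), np.float64(0.26717309062176287), np.float64(0.11799596212622365)]
tray long yaw -10.64540017254811
[[ 0.5921 -0.2357]
 [ 0.5979 -0.3942]
 [ 0.4393 -0.4   ]
 [ 0.4334 -0.241 ]] [ 0.5157 -0.3177] ring [ 0.5151 -0.3185  0.003 ]
[np.float64(0.15879439747988824), np.float64(0.15857440315886143), np.float64(0.15871198287587088), np.float64(0.1591166513342393)]
(30, 62) [0.5755 0.0363]
(30, -62) [ 0.5718 -0.0876]
(-32, 0) [ 0.5117 -0.0237]
(30, 0) [ 0.5737 -0.0256]
(30, 62) [0.5758 0.0362]
(30, -62) [ 0.5715 -0.0877]
(-32, 0) [ 0.5117 -0.0236]
(30, 0) [ 0.5737 -0.0258]
rack [0.7595 0.1755]
rack [0.7699 0.069 ]
rack [0.7331 0.0398]
rack [0.7091 0.1992]
box [ 0.6982 -0.166 ]
box [ 0.7909 -0.1918]
box [ 0.7719 -0.3115]
box [ 0.6841 -0.2947]
side dist [array([274.9157, 218.2552]), array([319.3756, 249.4393]), array([305.496 , 194.2993])]
```

arm_command(deltas=[{"yaw": 10}, {"yaw": 10}, {"yaw": 10}, {"yaw": 10}, {"yaw": 10}, {"yaw": 10}, {"yaw": 10}, {}], hand=1, force=40)

```text
invalid input
```

arm_command(deltas=[{"x": 0, "y": 0, "z": 0, "yaw": 10}, {"x": 0, "y": 0, "z": 0, "yaw": 10}, {"x": 0, "y": 0, "z": 0, "yaw": 10}, {"x": 0, "y": 0, "z": 0, "yaw": 10}, {"x": 0, "y": 0, "z": 0, "yaw": 10}, {"x": 0, "y": 0, "z": 0, "yaw": 10}, {"x": 0, "y": 0, "z": 0, "yaw": 10}, {"x": 0, "y": 0, "z": 0, "yaw": 0}], hand=1, force=40)

```text
clock: 1.3
position: [0.2134, 0.5874, 0.2312]
orientation: [-90.0, -0.0, 0.1]
force: [0.3, 0.9, -0.2]
opening: 1.002
```

arm_command(deltas=[{"x": 2, "z": -4.07}, {"x": 2, "z": -4.07}, {"x": 2, "z": -4.07}, {"x": 2, "z": -4.07}, {"x": 2, "z": -4.07}, {"x": 2, "z": -4.07}, {"x": 2, "z": -4.07}, {"x": 2, "z": -4.07}, {"x": 2, "z": -4.07}, {"x": 2, "z": -4.07}, {"x": 2, "z": -4.07}, {"x": 2, "z": -4.07}, {"x": 2, "z": -4.07}, {"x": 2, "z": -4.07}, {"x": 1.9, "z": -4.1}, {"x": 0}, {"x": 0}], hand=0.4)

```text
invalid input
```

arm_command(deltas=[{"x": 2, "y": 0, "z": -4.07, "yaw": 0}, {"x": 2, "y": 0, "z": -4.07, "yaw": 0}, {"x": 2, "y": 0, "z": -4.07, "yaw": 0}, {"x": 2, "y": 0, "z": -4.07, "yaw": 0}, {"x": 2, "y": 0, "z": -4.07, "yaw": 0}, {"x": 2, "y": 0, "z": -4.07, "yaw": 0}, {"x": 2, "y": 0, "z": -4.07, "yaw": 0}, {"x": 2, "y": 0, "z": -4.07, "yaw": 0}, {"x": 2, "y": 0, "z": -4.07, "yaw": 0}, {"x": 2, "y": 0, "z": -4.07, "yaw": 0}, {"x": 2, "y": 0, "z": -4.07, "yaw": 0}, {"x": 2, "y": 0, "z": -4.07, "yaw": 0}, {"x": 2, "y": 0, "z": -4.07, "yaw": 0}, {"x": 2, "y": 0, "z": -4.07, "yaw": 0}, {"x": 1.9, "y": 0, "z": -4.1, "yaw": 0}, {"x": 0, "y": 0, "z": 0, "yaw": 0}, {"x": 0, "y": 0, "z": 0, "yaw": 0}], hand=0.4)

```text
clock: 3.42
position: [0.5125, -0.0231, 0.2312]
orientation: [-90.0, 0.0, 0.2]
force: [0.2, 0.0, 0.2]
opening: 0.701
```

arm_command(deltas=[{"x": 0, "y": 3.5, "z": 0, "yaw": 0}, {"x": 0, "y": 3.5, "z": 0, "yaw": 0}, {"x": 0, "y": 3.0, "z": 0, "yaw": 0}, {"x": 0, "y": 1.6, "z": 0, "yaw": 0}, {"x": 0, "y": 1.0, "z": 0, "yaw": 0}, {"x": 0, "y": 0, "z": 0, "yaw": 0}])

```text
clock: 4.18
position: [0.5128, -0.0232, 0.1054]
orientation: [-90.0, 0.0, 0.1]
force: [0.2, -0.1, 0.3]
opening: 0.702
```

arm_command(deltas=[{"x": 0, "y": 0, "z": 0, "yaw": 0}, {"x": 0, "y": 0, "z": 0, "yaw": 0}, {"x": 0, "y": 0, "z": 0, "yaw": 0}, {"x": 0, "y": 0, "z": 0, "yaw": 0}, {"x": 0, "y": 0, "z": 0, "yaw": 0}, {"x": 0, "y": 0, "z": 0, "yaw": 0}], hand=-1, force=40)

```text
clock: 4.92
position: [0.513, -0.0234, 0.1061]
orientation: [-90.0, -0.1, 0.0]
force: [-2.4, 0.8, 8.1]
opening: 0.338
```

arm_command(deltas=[{"x": 0, "y": -1, "z": 0, "yaw": 0}, {"x": 0, "y": -2, "z": 0, "yaw": 0}, {"x": 0, "y": -3, "z": 0, "yaw": 0}, {"x": 0, "y": 0, "z": 0, "yaw": 0}])

```text
clock: 5.42
position: [0.5138, -0.0234, 0.1675]
orientation: [-90.0, -0.2, 0.0]
force: [0.2, -0.1, -1.4]
opening: 0.34
```

Run:
```python
from cell import env
from h import *
c=env.read_camera('side'); crop(c,200,130,400,330,3,'pics/s2.png')
```

```text
(no output)
```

View pics/s2.png

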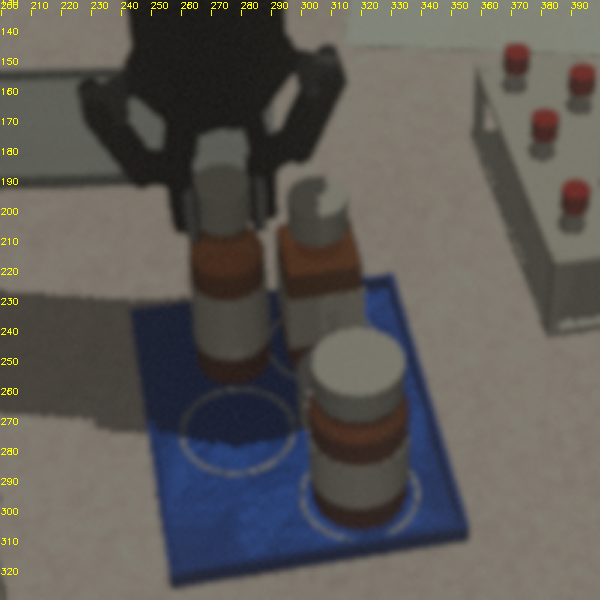

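arm_command(deltas=[{"x": -0.9, "y": 0, "z": 2, "yaw": 0}, {"x": -1.9, "y": 0, "z": 4, "yaw": 0}, {"x": -1.9, "y": 0, "z": 4, "yaw": 0}, {"x": -1.9, "y": 0, "z": 4, "yaw": 0}, {"x": -1.9, "y": 0, "z": 4, "yaw": 0}, {"x": -1.9, "y": 0, "z": 4, "yaw": 0}, {"x": -1.9, "y": 0, "z": 4, "yaw": 0}, {"x": -1.4, "y": 0, "z": 3.9, "yaw": 0}, {"x": -0.9, "y": 0, "z": 2, "yaw": 0}, {"x": 0, "y": 0, "z": 0, "yaw": 0}, {"x": 0, "y": 0, "z": 0, "yaw": 0}])

```text
clock: 6.85
position: [0.3667, 0.2948, 0.165]
orientation: [-90.0, 0.0, -0.0]
force: [-0.4, -0.2, -2.0]
opening: 0.336
```

arm_command(deltas=[{"x": 0, "y": 2.5, "z": 0, "yaw": 0}, {"x": 0, "y": 2.0, "z": 0, "yaw": 0}, {"x": 0, "y": 1, "z": 0, "yaw": 0}, {"x": 0, "y": 0.4, "z": 0, "yaw": 0}, {"x": 0, "y": 0.1, "z": 0, "yaw": 0}, {"x": 0, "y": 0, "z": 0, "yaw": 0}])

```text
clock: 7.6
position: [0.3671, 0.2957, 0.1061]
orientation: [-89.9, -0.0, -0.0]
force: [-1.2, -1.5, 6.6]
opening: 0.338
```

arm_command(deltas=[{"x": 0, "y": 0, "z": 0, "yaw": 0}, {"x": 0, "y": 0, "z": 0, "yaw": 0}, {"x": 0, "y": 0, "z": 0, "yaw": 0}, {"x": 0, "y": -1, "z": 0, "yaw": 0}, {"x": 0, "y": -3, "z": 0, "yaw": 0}, {"x": 0, "y": -4, "z": 0, "yaw": 0}, {"x": 0, "y": -3, "z": 0, "yaw": 0}, {"x": 0, "y": 0, "z": 0, "yaw": 0}], hand=0.3)

```text
clock: 8.6
position: [0.3674, 0.2963, 0.2176]
orientation: [-89.8, -0.1, 0.0]
force: [-0.5, 0.1, -0.9]
opening: 0.652
```

Run:
```python
from cell import env
from h import *
c=env.read_camera('side'); crop(c,120,80,370,330,2.4,'pics/s3.png')
```

```text
(no output)
```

View pics/s3.png

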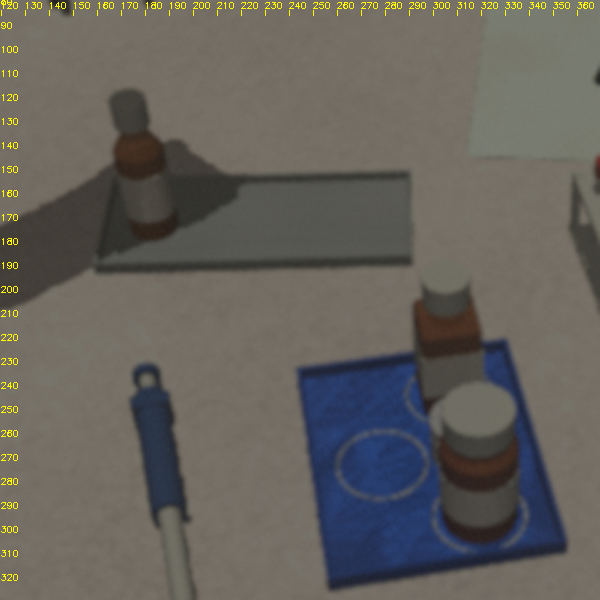

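Tall bottle stands on the tray (base at about (183,178), inside the rim). Next is the square bottle.

arm_command(deltas=[{"x": 2, "y": 0, "z": -2.5, "yaw": 0}, {"x": 3.2, "y": 0, "z": -4, "yaw": 0}, {"x": 3.2, "y": 0, "z": -4, "yaw": 0}, {"x": 3.2, "y": 0, "z": -4, "yaw": 0}, {"x": 3.2, "y": 0, "z": -4, "yaw": 0}, {"x": 3.2, "y": 0, "z": -4, "yaw": 0}, {"x": 2.8, "y": 0, "z": -3.5, "yaw": 0}, {"x": 0, "y": 0, "z": 0, "yaw": 0}, {"x": 0, "y": 0, "z": 0, "yaw": 0}], hand=0.5)

```text
clock: 9.78
position: [0.5741, 0.0358, 0.2144]
orientation: [-90.0, 0.1, 0.0]
force: [0.2, -0.2, -0.1]
opening: 0.747
```

arm_command(deltas=[{"x": 0.1, "y": 3.5, "z": 0.05, "yaw": 0}, {"x": 0, "y": 3.5, "z": 0, "yaw": 0}, {"x": 0, "y": 2.6, "z": 0, "yaw": 0}, {"x": 0, "y": 1.4, "z": 0, "yaw": 0}, {"x": 0, "y": 1.0, "z": 0, "yaw": 0}, {"x": 0, "y": 0, "z": 0, "yaw": 0}])

```text
clock: 10.52
position: [0.5756, 0.0364, 0.0952]
orientation: [-90.0, 0.0, 0.0]
force: [0.7, -0.2, 1.0]
opening: 0.75
```

arm_command(deltas=[{"x": 0, "y": 0, "z": 0, "yaw": 0}, {"x": 0, "y": 0, "z": 0, "yaw": 0}, {"x": 0, "y": 0, "z": 0, "yaw": 0}, {"x": 0, "y": 0, "z": 0, "yaw": 0}, {"x": 0, "y": 0, "z": 0, "yaw": 0}, {"x": 0, "y": 0, "z": 0, "yaw": 0}], hand=-1)

```text
clock: 11.28
position: [0.5762, 0.0362, 0.0961]
orientation: [-90.0, -0.1, 0.0]
force: [-0.9, -0.0, 6.2]
opening: 0.411
```

arm_command(deltas=[{"x": 0, "y": -1, "z": 0, "yaw": 0}, {"x": 0, "y": -2, "z": 0, "yaw": 0}, {"x": 0, "y": -3, "z": 0, "yaw": 0}, {"x": 0, "y": 0, "z": 0, "yaw": 0}, {"x": 0, "y": 0, "z": 0, "yaw": 0}])

```text
clock: 11.9
position: [0.5756, 0.0363, 0.1553]
orientation: [-90.0, 0.0, 0.0]
force: [0.1, -0.2, -2.4]
opening: 0.408
```

arm_command(deltas=[{"x": -1, "y": 0, "z": 2, "yaw": 0}, {"x": -2, "y": 0, "z": 4, "yaw": 0}, {"x": -2, "y": 0, "z": 4, "yaw": 0}, {"x": -2, "y": 0, "z": 4, "yaw": 0}, {"x": -2, "y": 0, "z": 4, "yaw": 0}, {"x": -2, "y": 0, "z": 4, "yaw": 0}, {"x": -1, "y": 0, "z": 2.3, "yaw": 0}, {"x": 0, "y": 0, "z": 0, "yaw": 0}, {"x": 0, "y": 0, "z": 0, "yaw": 0}])

```text
clock: 13.02
position: [0.4557, 0.2783, 0.1549]
orientation: [-90.1, 0.0, -0.0]
force: [-0.2, -0.1, -2.4]
opening: 0.409
```

arm_command(deltas=[{"x": 0, "y": 2.5, "z": 0, "yaw": 0}, {"x": 0, "y": 2.0, "z": 0, "yaw": 0}, {"x": 0, "y": 0.8, "z": 0, "yaw": 0}, {"x": 0, "y": 0.4, "z": 0, "yaw": 0}, {"x": 0, "y": 0, "z": 0, "yaw": 0}, {"x": 0, "y": 0, "z": 0, "yaw": 0}])

```text
clock: 13.78
position: [0.456, 0.2792, 0.0988]
orientation: [-90.0, -0.0, 0.0]
force: [-0.3, 0.3, -2.2]
opening: 0.413
```

Still about 3 mm up; lowering until contact, then release.

arm_command(deltas=[{"x": 0, "y": 0.2, "z": 0, "yaw": 0}, {"x": 0, "y": 0.15, "z": 0, "yaw": 0}, {"x": 0, "y": 0, "z": 0, "yaw": 0}, {"x": 0, "y": 0, "z": 0, "yaw": 0}])

```text
clock: 14.28
position: [0.4561, 0.2795, 0.0961]
orientation: [-89.9, -0.0, 0.0]
force: [-6.1, -3.0, 27.1]
opening: 0.405
```

arm_command(deltas=[{"x": 0, "y": 0, "z": 0, "yaw": 0}, {"x": 0, "y": 0, "z": 0, "yaw": 0}, {"x": 0, "y": 0, "z": 0, "yaw": 0}, {"x": 0, "y": -1, "z": 0, "yaw": 0}, {"x": 0, "y": -3, "z": 0, "yaw": 0}, {"x": 0, "y": -4, "z": 0, "yaw": 0}, {"x": 0, "y": -4, "z": 0, "yaw": 0}, {"x": 0, "y": 0, "z": 0, "yaw": 0}], hand=0.4)

```text
clock: 15.28
position: [0.4568, 0.2797, 0.2179]
orientation: [-89.8, -0.2, 0.0]
force: [-0.6, 0.1, -1.0]
opening: 0.698
```

arm_command(deltas=[{"x": 0.7, "y": 0, "z": -2, "yaw": 0}, {"x": 1.3, "y": 0, "z": -4.2, "yaw": 0}, {"x": 1.3, "y": 0, "z": -4.2, "yaw": 0}, {"x": 1.3, "y": 0, "z": -4.2, "yaw": 0}, {"x": 1.3, "y": 0, "z": -4.2, "yaw": 0}, {"x": 1.3, "y": 0, "z": -4.2, "yaw": 0}, {"x": 1.3, "y": 0, "z": -4.2, "yaw": 0}, {"x": 1.3, "y": 0, "z": -4.2, "yaw": 0}, {"x": 1, "y": 0, "z": -3, "yaw": 0}, {"x": 0.7, "y": 0, "z": -2.3, "yaw": 0}, {"x": 0, "y": 0, "z": 0, "yaw": 0}, {"x": 0, "y": 0, "z": 0, "yaw": 0}], hand=0.9)

```text
clock: 16.77
position: [0.5705, -0.0872, 0.2145]
orientation: [-90.0, 0.0, 0.0]
force: [-0.0, 0.9, -0.2]
opening: 0.95
```

arm_command(deltas=[{"x": 0.1, "y": 3.5, "z": -0.05, "yaw": 0}, {"x": 0, "y": 3.5, "z": 0, "yaw": 0}, {"x": 0, "y": 3.2, "z": 0, "yaw": 0}, {"x": 0, "y": 1.8, "z": 0, "yaw": 0}, {"x": 0, "y": 1.0, "z": 0, "yaw": 0}, {"x": 0, "y": 0, "z": 0, "yaw": 0}])

```text
clock: 17.52
position: [0.5718, -0.0882, 0.0849]
orientation: [-90.0, 0.0, 0.0]
force: [1.2, 0.5, 0.3]
opening: 0.949
```

arm_command(deltas=[{"x": 0, "y": 0, "z": 0, "yaw": 0}, {"x": 0, "y": 0, "z": 0, "yaw": 0}, {"x": 0, "y": 0, "z": 0, "yaw": 0}, {"x": 0, "y": 0, "z": 0, "yaw": 0}, {"x": 0, "y": 0, "z": 0, "yaw": 0}, {"x": 0, "y": 0, "z": 0, "yaw": 0}], hand=-1, force=45)

```text
clock: 18.27
position: [0.5722, -0.0885, 0.0858]
orientation: [-90.0, -0.1, 0.0]
force: [-1.8, 0.0, 8.6]
opening: 0.577
```

arm_command(deltas=[{"x": 0, "y": -1, "z": 0, "yaw": 0}, {"x": 0, "y": -3, "z": 0, "yaw": 0}, {"x": 0, "y": -4, "z": 0, "yaw": 0}, {"x": 0, "y": 0, "z": 0, "yaw": 0}, {"x": 0, "y": 0, "z": 0, "yaw": 0}])

```text
clock: 18.9
position: [0.5715, -0.0881, 0.1646]
orientation: [-90.0, 0.0, 0.0]
force: [-0.9, 0.2, -3.0]
opening: 0.574
```

arm_command(deltas=[{"x": -0.3, "y": 0, "z": 2, "yaw": 0}, {"x": -0.3, "y": 0, "z": 4.3, "yaw": 0}, {"x": -0.3, "y": 0, "z": 4.3, "yaw": 0}, {"x": -0.3, "y": 0, "z": 4.3, "yaw": 0}, {"x": -0.3, "y": 0, "z": 4.3, "yaw": 0}, {"x": -0.3, "y": 0, "z": 4.3, "yaw": 0}, {"x": -0.3, "y": 0, "z": 4.3, "yaw": 0}, {"x": -0.3, "y": 0, "z": 4.2, "yaw": 0}, {"x": -0.3, "y": 0, "z": 3, "yaw": 0}, {"x": 0, "y": 0, "z": 0, "yaw": 0}, {"x": 0, "y": 0, "z": 0, "yaw": 0}])

```text
clock: 20.27
position: [0.5444, 0.2607, 0.164]
orientation: [-90.1, 0.1, -0.0]
force: [-0.1, -0.4, -2.3]
opening: 0.571
```

arm_command(deltas=[{"x": 0, "y": 3, "z": 0, "yaw": 0}, {"x": 0, "y": 3.0, "z": 0, "yaw": 0}, {"x": 0, "y": 1.2, "z": 0, "yaw": 0}, {"x": 0, "y": 0.5, "z": 0, "yaw": 0}, {"x": 0, "y": 0, "z": 0, "yaw": 0}, {"x": 0, "y": 0, "z": 0, "yaw": 0}])

```text
clock: 21.02
position: [0.5451, 0.2617, 0.0886]
orientation: [-90.0, -0.1, 0.0]
force: [0.2, -0.2, -3.5]
opening: 0.569
```

arm_command(deltas=[{"x": 0, "y": 0.2, "z": 0, "yaw": 0}, {"x": 0, "y": 0.05, "z": 0, "yaw": 0}, {"x": 0, "y": 0, "z": 0, "yaw": 0}, {"x": 0, "y": 0, "z": 0, "yaw": 0}])

```text
clock: 21.52
position: [0.5449, 0.2619, 0.0859]
orientation: [-90.0, -0.0, 0.0]
force: [-2.6, 0.6, 6.3]
opening: 0.569
```

arm_command(deltas=[{"x": 0, "y": 0, "z": 0, "yaw": 0}, {"x": 0, "y": 0, "z": 0, "yaw": 0}, {"x": 0, "y": 0, "z": 0, "yaw": 0}, {"x": 0, "y": -1, "z": 0, "yaw": 0}, {"x": 0, "y": -3, "z": 0, "yaw": 0}, {"x": 0, "y": -4, "z": 0, "yaw": 0}, {"x": 0, "y": -4, "z": 0, "yaw": 0}, {"x": 0, "y": 0, "z": 0, "yaw": 0}], hand=0.75)

```text
clock: 22.52
position: [0.546, 0.262, 0.2087]
orientation: [-89.8, -0.2, 0.0]
force: [0.5, -0.4, -1.0]
opening: 0.876
```

Run:
```python
from cell import env
from h import *
c=env.read_camera('side'); crop(c,120,80,370,330,2.4,'pics/s4.png')
c=env.read_camera('top'); crop(c,140,200,400,370,3,'pics/t4.png')
```

```text
(no output)
```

View pics/s4.png

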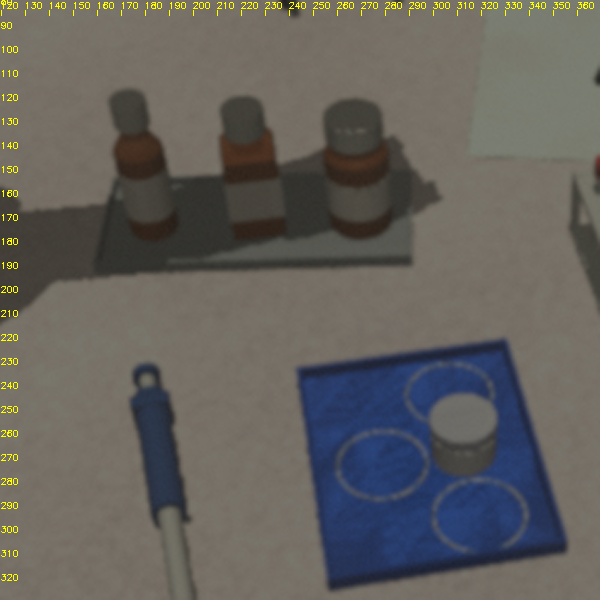

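View pics/t4.png

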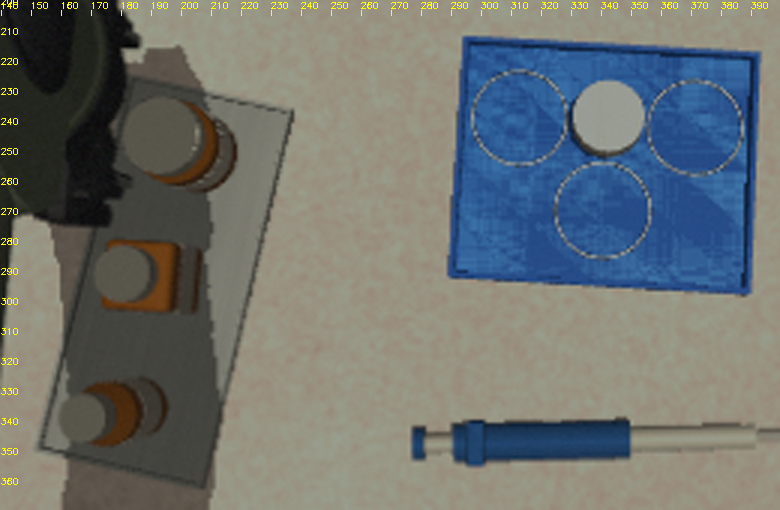

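All three bottles stand inside the tray rim and the dish hasn't moved (342,239 in the full picture). Checking joint 7 before turning for the dish.

Run:
```python
from cell import env
print(env.get_obs()['q'])
```

```text
[-52.5005213   33.1414761   31.72998495  97.69941805 -20.57226285
  55.00915891 -12.97024497]
```

arm_command(deltas=[{"x": 0.3, "y": 0, "z": -2, "yaw": 0}, {"x": 0.3, "y": 0, "z": -4, "yaw": 0}, {"x": 0.3, "y": 0, "z": -4, "yaw": 0}, {"x": 0.3, "y": 0, "z": -4, "yaw": 0}, {"x": 0.3, "y": 0, "z": -4, "yaw": 0}, {"x": 0.3, "y": 0, "z": -4, "yaw": 0}, {"x": 0.3, "y": 0, "z": -4, "yaw": 0}, {"x": 0.3, "y": 0, "z": -2, "yaw": 0}, {"x": 0.3, "y": 0, "z": -0.8, "yaw": 0}, {"x": 0, "y": 0, "z": 0, "yaw": 0}], hand=1)

```text
clock: 23.88
position: [0.5716, -0.0267, 0.2049]
orientation: [-90.0, 0.0, -0.0]
force: [0.2, 0.2, 1.0]
opening: 0.999
```

arm_command(deltas=[{"x": 0, "y": 0, "z": 0, "yaw": 10}, {"x": 0, "y": 0, "z": 0, "yaw": 10}, {"x": 0, "y": 0, "z": 0, "yaw": 10}, {"x": 0, "y": 0, "z": 0, "yaw": 10}, {"x": 0, "y": 0, "z": 0, "yaw": 10}, {"x": 0, "y": 0, "z": 0, "yaw": 10}, {"x": 0, "y": 0, "z": 0, "yaw": 10}, {"x": 0, "y": 0, "z": 0, "yaw": 10}, {"x": 0, "y": 0, "z": 0, "yaw": 10}, {"x": 0, "y": 0, "z": 0, "yaw": 0}, {"x": 0, "y": 0, "z": 0, "yaw": 0}])

```text
clock: 25.25
position: [0.5717, -0.0258, 0.2052]
orientation: [-90.0, 0.0, -89.7]
force: [0.3, -0.3, 0.0]
opening: 0.997
```

arm_command(deltas=[{"x": 0, "y": 3, "z": 0.2, "yaw": 0}, {"x": 0, "y": 5, "z": 0, "yaw": 0}, {"x": 0, "y": 5, "z": 0, "yaw": 0}, {"x": 0, "y": 3, "z": 0, "yaw": 0}, {"x": 0, "y": 2, "z": 0, "yaw": 0}, {"x": 0, "y": 1, "z": 0, "yaw": 0}, {"x": 0, "y": 0.5, "z": 0, "yaw": 0}, {"x": 0, "y": 0, "z": 0, "yaw": 0}])

```text
clock: 26.25
position: [0.5741, -0.0263, 0.0108]
orientation: [-90.0, 0.0, -90.0]
force: [-0.3, -0.2, 0.5]
opening: 1.0
```

arm_command(deltas=[{"x": 0, "y": 0, "z": 0, "yaw": 0}, {"x": 0, "y": 0, "z": 0, "yaw": 0}, {"x": 0, "y": 0, "z": 0, "yaw": 0}, {"x": 0, "y": 0, "z": 0, "yaw": 0}, {"x": 0, "y": 0, "z": 0, "yaw": 0}, {"x": 0, "y": 0, "z": 0, "yaw": 0}], hand=-1, force=40)

```text
clock: 27.0
position: [0.574, -0.0262, 0.0109]
orientation: [-90.0, 0.0, -90.0]
force: [-1.9, 2.2, 8.6]
opening: 0.575
```

arm_command(deltas=[{"x": 0, "y": -1, "z": 0, "yaw": 0}, {"x": 0, "y": -2, "z": 0, "yaw": 0}, {"x": 0, "y": -3, "z": 0, "yaw": 0}, {"x": 0, "y": 0, "z": 0, "yaw": 0}, {"x": 0, "y": 0, "z": 0, "yaw": 0}])

```text
clock: 27.62
position: [0.5737, -0.0261, 0.0706]
orientation: [-90.0, 0.0, -90.0]
force: [0.8, 0.8, -1.0]
opening: 0.571
```

arm_command(deltas=[{"x": 2, "y": 0, "z": -0.4, "yaw": 0}, {"x": 4, "y": 0, "z": -0.8, "yaw": 0}, {"x": 4, "y": 0, "z": -0.8, "yaw": 0}, {"x": 4, "y": 0, "z": -0.8, "yaw": 0}, {"x": 4, "y": 0, "z": -0.8, "yaw": 0}, {"x": 4, "y": 0, "z": -0.8, "yaw": 0}, {"x": 4, "y": 0, "z": -0.8, "yaw": 0}, {"x": 2.2, "y": 0, "z": -0.4, "yaw": 0}, {"x": 1, "y": 0, "z": -0.2, "yaw": 0}, {"x": 0, "y": 0, "z": 0, "yaw": 0}, {"x": 0, "y": 0, "z": 0, "yaw": 0}])

```text
clock: 29.0
position: [0.5161, -0.3174, 0.0701]
orientation: [-90.0, 0.0, -89.9]
force: [0.7, 0.2, -1.1]
opening: 0.574
```

arm_command(deltas=[{"x": 0, "y": 2.5, "z": 0, "yaw": 0}, {"x": 0, "y": 2.2, "z": 0, "yaw": 0}, {"x": 0, "y": 0.7, "z": 0, "yaw": 0}, {"x": 0, "y": 0.4, "z": 0, "yaw": 0}, {"x": 0, "y": 0, "z": 0, "yaw": 0}, {"x": 0, "y": 0, "z": 0, "yaw": 0}])

```text
clock: 29.75
position: [0.5161, -0.3185, 0.0129]
orientation: [-90.0, -0.0, -90.0]
force: [0.2, 0.1, -0.9]
opening: 0.571
```

arm_command(deltas=[{"x": 0, "y": 0.2, "z": 0, "yaw": 0}, {"x": 0, "y": 0.1, "z": 0, "yaw": 0}, {"x": 0, "y": 0, "z": 0, "yaw": 0}, {"x": 0, "y": 0, "z": 0, "yaw": 0}])

```text
clock: 30.25
position: [0.516, -0.3184, 0.0099]
orientation: [-90.0, 0.0, -90.0]
force: [-1.4, 2.3, 10.9]
opening: 0.574
```

arm_command(deltas=[{"x": 0, "y": 0, "z": 0, "yaw": 0}, {"x": 0, "y": 0, "z": 0, "yaw": 0}, {"x": 0, "y": 0, "z": 0, "yaw": 0}, {"x": 0, "y": -1, "z": 0, "yaw": 0}, {"x": 0, "y": -3, "z": 0, "yaw": 0}, {"x": 0, "y": -5, "z": 0, "yaw": 0}, {"x": 0, "y": -5, "z": 0, "yaw": 0}, {"x": 0, "y": -5, "z": 0, "yaw": 0}, {"x": 0, "y": 0, "z": 0, "yaw": 0}], hand=0.9)

```text
clock: 31.38
position: [0.5168, -0.3194, 0.2033]
orientation: [-89.7, -0.1, -90.0]
force: [0.8, -0.2, -0.5]
opening: 0.949
```

Run:
```python
from cell import env
from h import *
c=env.read_camera('side'); crop(c,140,80,440,480,1.5,'pics/s5.png')
crop(c,250,360,390,480,5,'pics/s5b.png')
m=[.5154,-.318]
a=np.linspace(0,6.28,9)[:8]
print(proj(c,[[m[0],m[1],.003],[m[0],m[1],.041]]))
```

```text
[[317.26035638 422.12497858]
 [317.00904008 408.92364312]]
```

View pics/s5.png

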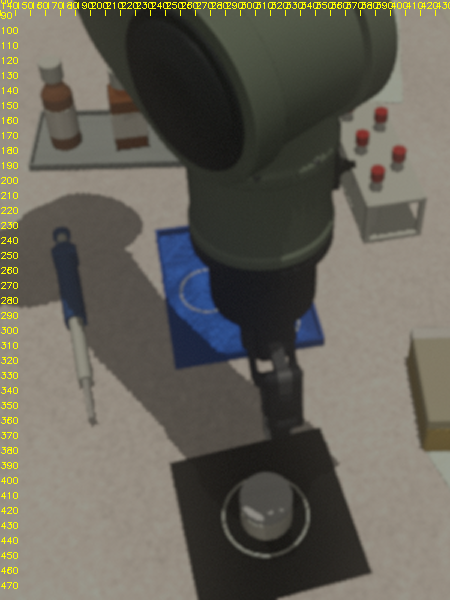

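View pics/s5b.png

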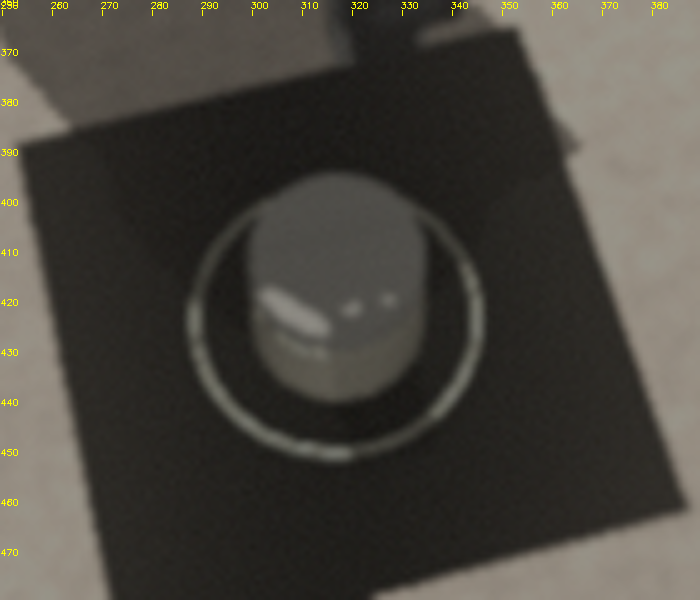

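Dish stands inside the ring: its lid centre is at (317,409), which is what I predicted for the mat centre. Now the bottles go back, starting with the jar.

arm_command(deltas=[{"x": 0, "y": 0, "z": 0, "yaw": -10}, {"x": 0, "y": 0, "z": 0, "yaw": -10}, {"x": 0, "y": 0, "z": 0, "yaw": -10}, {"x": 0, "y": 0, "z": 0, "yaw": -10}, {"x": 0, "y": 0, "z": 0, "yaw": -10}, {"x": 0, "y": 0, "z": 0, "yaw": -10}, {"x": 0, "y": 0, "z": 0, "yaw": -10}, {"x": 0, "y": 0, "z": 0, "yaw": -10}, {"x": 0, "y": 0, "z": 0, "yaw": -10}, {"x": 0, "y": 0, "z": 0, "yaw": 0}, {"x": 0, "y": 0, "z": 0, "yaw": 0}])

```text
clock: 32.8
position: [0.5156, -0.3183, 0.1989]
orientation: [-90.0, 0.0, -0.2]
force: [0.1, 0.5, 0.4]
opening: 0.949
```

arm_command(deltas=[{"x": 0.2, "y": 0, "z": 2, "yaw": 0}, {"x": 0.2, "y": 0, "z": 4.2, "yaw": 0}, {"x": 0.2, "y": 0, "z": 4.2, "yaw": 0}, {"x": 0.2, "y": 0, "z": 4.2, "yaw": 0}, {"x": 0.2, "y": 0, "z": 4.2, "yaw": 0}, {"x": 0.2, "y": 0, "z": 4.2, "yaw": 0}, {"x": 0.2, "y": 0, "z": 4.2, "yaw": 0}, {"x": 0.2, "y": 0, "z": 4.2, "yaw": 0}, {"x": 0.2, "y": 0, "z": 4.2, "yaw": 0}, {"x": 0.2, "y": 0, "z": 4.2, "yaw": 0}, {"x": 0.2, "y": 0, "z": 4.2, "yaw": 0}, {"x": 0.2, "y": 0, "z": 4.2, "yaw": 0}, {"x": 0.2, "y": 0, "z": 4.2, "yaw": 0}, {"x": 0.2, "y": 0, "z": 4.2, "yaw": 0}, {"x": 0, "y": 0, "z": 1.5, "yaw": 0}, {"x": 0, "y": 0, "z": 0, "yaw": 0}, {"x": 0, "y": 0, "z": 0, "yaw": 0}])

```text
clock: 34.92
position: [0.5437, 0.2613, 0.1994]
orientation: [-90.0, -0.0, -0.1]
force: [0.3, -0.4, -0.5]
opening: 0.951
```

arm_command(deltas=[{"x": 0.1, "y": 2, "z": 0.05, "yaw": 0}, {"x": 0, "y": 3.5, "z": 0, "yaw": 0}, {"x": 0, "y": 3, "z": 0, "yaw": 0}, {"x": 0, "y": 1.9, "z": 0, "yaw": 0}, {"x": 0, "y": 1.0, "z": 0, "yaw": 0}, {"x": 0, "y": 0, "z": 0, "yaw": 0}], hand=0.7)

```text
clock: 35.67
position: [0.5448, 0.2628, 0.0853]
orientation: [-90.0, 0.0, -0.0]
force: [0.4, -1.0, -0.5]
opening: 0.851
```

arm_command(deltas=[{"x": 0, "y": 0, "z": 0, "yaw": 0}, {"x": 0, "y": 0, "z": 0, "yaw": 0}, {"x": 0, "y": 0, "z": 0, "yaw": 0}, {"x": 0, "y": 0, "z": 0, "yaw": 0}, {"x": 0, "y": 0, "z": 0, "yaw": 0}, {"x": 0, "y": 0, "z": 0, "yaw": 0}], hand=-1, force=45)

```text
clock: 36.42
position: [0.5452, 0.2635, 0.0865]
orientation: [-89.9, -0.1, 0.0]
force: [-2.2, -0.2, 6.7]
opening: 0.569
```

arm_command(deltas=[{"x": 0, "y": -1, "z": 0, "yaw": 0}, {"x": 0, "y": -2, "z": 0, "yaw": 0}, {"x": 0, "y": -3, "z": 0, "yaw": 0}, {"x": 0, "y": 0, "z": 0, "yaw": 0}, {"x": 0, "y": 0, "z": 0, "yaw": 0}])

```text
clock: 37.05
position: [0.5445, 0.2633, 0.1455]
orientation: [-90.0, -0.0, 0.0]
force: [0.6, -0.2, -3.0]
opening: 0.57
```

arm_command(deltas=[{"x": 0.3, "y": 0, "z": -2, "yaw": 0}, {"x": 0.3, "y": 0, "z": -4.3, "yaw": 0}, {"x": 0.3, "y": 0, "z": -4.3, "yaw": 0}, {"x": 0.3, "y": 0, "z": -4.3, "yaw": 0}, {"x": 0.3, "y": 0, "z": -4.3, "yaw": 0}, {"x": 0.3, "y": 0, "z": -4.3, "yaw": 0}, {"x": 0.3, "y": 0, "z": -4.3, "yaw": 0}, {"x": 0.3, "y": 0, "z": -4.2, "yaw": 0}, {"x": 0.3, "y": 0, "z": -3, "yaw": 0}, {"x": 0, "y": 0, "z": 0, "yaw": 0}, {"x": 0, "y": 0, "z": 0, "yaw": 0}])

```text
clock: 38.42
position: [0.5713, -0.0868, 0.1448]
orientation: [-90.0, 0.1, -0.0]
force: [-0.4, 0.5, -3.0]
opening: 0.571
```

arm_command(deltas=[{"x": 0, "y": 2.5, "z": 0, "yaw": 0}, {"x": 0, "y": 2.0, "z": 0, "yaw": 0}, {"x": 0, "y": 0.8, "z": 0, "yaw": 0}, {"x": 0, "y": 0.4, "z": 0, "yaw": 0}, {"x": 0, "y": 0, "z": 0, "yaw": 0}, {"x": 0, "y": 0, "z": 0, "yaw": 0}])

```text
clock: 39.17
position: [0.5721, -0.0869, 0.0889]
orientation: [-90.0, -0.0, 0.0]
force: [-0.3, -0.4, -2.7]
opening: 0.568
```

arm_command(deltas=[{"x": 0, "y": 0.2, "z": 0, "yaw": 0}, {"x": 0, "y": 0.05, "z": 0, "yaw": 0}, {"x": 0, "y": 0, "z": 0, "yaw": 0}, {"x": 0, "y": 0, "z": 0, "yaw": 0}])

```text
clock: 39.67
position: [0.572, -0.087, 0.0864]
orientation: [-90.0, -0.0, 0.0]
force: [-2.4, -0.0, 8.9]
opening: 0.567
```

arm_command(deltas=[{"x": 0, "y": 0, "z": 0, "yaw": 0}, {"x": 0, "y": 0, "z": 0, "yaw": 0}, {"x": 0, "y": 0, "z": 0, "yaw": 0}, {"x": 0, "y": -1, "z": 0, "yaw": 0}, {"x": 0, "y": -3, "z": 0, "yaw": 0}, {"x": 0, "y": -4, "z": 0, "yaw": 0}, {"x": 0, "y": -4, "z": 0, "yaw": 0}, {"x": 0, "y": 0, "z": 0, "yaw": 0}], hand=0.75)

```text
clock: 40.67
position: [0.5731, -0.0872, 0.2091]
orientation: [-90.0, -0.3, 0.0]
force: [0.2, 0.2, -0.4]
opening: 0.871
```

arm_command(deltas=[{"x": -0.7, "y": 0, "z": 2, "yaw": 0}, {"x": -1.3, "y": 0, "z": 4.2, "yaw": 0}, {"x": -1.3, "y": 0, "z": 4.2, "yaw": 0}, {"x": -1.3, "y": 0, "z": 4.2, "yaw": 0}, {"x": -1.3, "y": 0, "z": 4.2, "yaw": 0}, {"x": -1.3, "y": 0, "z": 4.2, "yaw": 0}, {"x": -1.3, "y": 0, "z": 4.2, "yaw": 0}, {"x": -1.3, "y": 0, "z": 4.2, "yaw": 0}, {"x": -1, "y": 0, "z": 3, "yaw": 0}, {"x": -0.8, "y": 0, "z": 2.3, "yaw": 0}, {"x": 0, "y": 0, "z": 0, "yaw": 0}, {"x": 0, "y": 0, "z": 0, "yaw": 0}], hand=0.4)

```text
clock: 42.18
position: [0.4558, 0.2793, 0.2057]
orientation: [-90.0, 0.0, -0.0]
force: [-0.4, 0.1, -0.6]
opening: 0.697
```

arm_command(deltas=[{"x": 0, "y": 2.5, "z": 0, "yaw": 0}, {"x": 0, "y": 3, "z": 0, "yaw": 0}, {"x": 0, "y": 2.6, "z": 0, "yaw": 0}, {"x": 0, "y": 2, "z": 0, "yaw": 0}, {"x": 0, "y": 1.0, "z": 0, "yaw": 0}, {"x": 0, "y": 0, "z": 0, "yaw": 0}])

```text
clock: 42.92
position: [0.4559, 0.2794, 0.0947]
orientation: [-90.0, 0.0, -0.0]
force: [0.2, -0.1, -0.1]
opening: 0.698
```

arm_command(deltas=[{"x": 0, "y": 0, "z": 0, "yaw": 0}, {"x": 0, "y": 0, "z": 0, "yaw": 0}, {"x": 0, "y": 0, "z": 0, "yaw": 0}, {"x": 0, "y": 0, "z": 0, "yaw": 0}, {"x": 0, "y": 0, "z": 0, "yaw": 0}, {"x": 0, "y": 0, "z": 0, "yaw": 0}], hand=-1, force=40)

```text
clock: 43.68
position: [0.4561, 0.2804, 0.0957]
orientation: [-89.9, -0.1, 0.0]
force: [-2.0, -0.8, 5.4]
opening: 0.41
```

arm_command(deltas=[{"x": 0, "y": -1, "z": 0, "yaw": 0}, {"x": 0, "y": -2, "z": 0, "yaw": 0}, {"x": 0, "y": -3, "z": 0, "yaw": 0}, {"x": 0, "y": 0, "z": 0, "yaw": 0}, {"x": 0, "y": 0, "z": 0, "yaw": 0}])

```text
clock: 44.3
position: [0.4555, 0.2802, 0.1548]
orientation: [-90.0, 0.0, 0.0]
force: [-0.7, -0.1, -3.1]
opening: 0.406
```

arm_command(deltas=[{"x": 1, "y": 0, "z": -2, "yaw": 0}, {"x": 2, "y": 0, "z": -4, "yaw": 0}, {"x": 2, "y": 0, "z": -4, "yaw": 0}, {"x": 2, "y": 0, "z": -4, "yaw": 0}, {"x": 2, "y": 0, "z": -4, "yaw": 0}, {"x": 2, "y": 0, "z": -4, "yaw": 0}, {"x": 1, "y": 0, "z": -2.3, "yaw": 0}, {"x": 0, "y": 0, "z": 0, "yaw": 0}, {"x": 0, "y": 0, "z": 0, "yaw": 0}])

```text
clock: 45.42
position: [0.5752, 0.0377, 0.1542]
orientation: [-90.0, 0.1, 0.0]
force: [0.7, 0.0, -2.2]
opening: 0.408
```

arm_command(deltas=[{"x": 0, "y": 2.5, "z": 0, "yaw": 0}, {"x": 0, "y": 2.0, "z": 0, "yaw": 0}, {"x": 0, "y": 0.8, "z": 0, "yaw": 0}, {"x": 0, "y": 0.4, "z": 0, "yaw": 0}, {"x": 0, "y": 0.2, "z": 0, "yaw": 0}, {"x": 0, "y": 0, "z": 0, "yaw": 0}, {"x": 0, "y": 0, "z": 0, "yaw": 0}])

```text
clock: 46.3
position: [0.5759, 0.0371, 0.0962]
orientation: [-90.0, -0.0, 0.0]
force: [-0.0, -0.3, -1.6]
opening: 0.411
```

arm_command(deltas=[{"x": 0, "y": 0.05, "z": 0, "yaw": 0}, {"x": 0, "y": 0, "z": 0, "yaw": 0}, {"x": 0, "y": 0, "z": 0, "yaw": 0}])

```text
clock: 46.68
position: [0.5759, 0.0371, 0.0957]
orientation: [-90.0, -0.0, 0.0]
force: [-0.9, 0.6, 6.1]
opening: 0.405
```

arm_command(deltas=[{"x": 0, "y": 0, "z": 0, "yaw": 0}, {"x": 0, "y": 0, "z": 0, "yaw": 0}, {"x": 0, "y": 0, "z": 0, "yaw": 0}, {"x": 0, "y": -1, "z": 0, "yaw": 0}, {"x": 0, "y": -3, "z": 0, "yaw": 0}, {"x": 0, "y": -4, "z": 0, "yaw": 0}, {"x": 0, "y": -4, "z": 0, "yaw": 0}, {"x": 0, "y": 0, "z": 0, "yaw": 0}], hand=0.4)

```text
clock: 47.68
position: [0.5771, 0.0371, 0.2186]
orientation: [-89.9, -0.3, 0.0]
force: [0.4, 0.2, -0.4]
opening: 0.699
```

arm_command(deltas=[{"x": -2, "y": 0, "z": 2.4, "yaw": 0}, {"x": -3.2, "y": 0, "z": 4, "yaw": 0}, {"x": -3.2, "y": 0, "z": 4, "yaw": 0}, {"x": -3.2, "y": 0, "z": 4, "yaw": 0}, {"x": -3.2, "y": 0, "z": 4, "yaw": 0}, {"x": -3.2, "y": 0, "z": 4, "yaw": 0}, {"x": -2.9, "y": 0, "z": 3.4, "yaw": 0}, {"x": 0, "y": 0, "z": 0, "yaw": 0}, {"x": 0, "y": 0, "z": 0, "yaw": 0}], hand=0.3)

```text
clock: 48.8
position: [0.3668, 0.2947, 0.2152]
orientation: [-90.0, 0.0, 0.0]
force: [-0.6, -1.1, -0.3]
opening: 0.65
```

arm_command(deltas=[{"x": 0, "y": 3, "z": 0, "yaw": 0}, {"x": 0, "y": 3, "z": 0, "yaw": 0}, {"x": 0, "y": 2.6, "z": 0, "yaw": 0}, {"x": 0, "y": 1.4, "z": 0, "yaw": 0}, {"x": 0, "y": 1.0, "z": 0, "yaw": 0}, {"x": 0, "y": 0, "z": 0, "yaw": 0}])

```text
clock: 49.55
position: [0.3669, 0.2948, 0.1052]
orientation: [-90.0, 0.0, -0.0]
force: [1.1, -1.1, 0.0]
opening: 0.649
```

arm_command(deltas=[{"x": 0, "y": 0, "z": 0, "yaw": 0}, {"x": 0, "y": 0, "z": 0, "yaw": 0}, {"x": 0, "y": 0, "z": 0, "yaw": 0}, {"x": 0, "y": 0, "z": 0, "yaw": 0}, {"x": 0, "y": 0, "z": 0, "yaw": 0}, {"x": 0, "y": 0, "z": 0, "yaw": 0}], hand=-1, force=40)

```text
clock: 50.3
position: [0.3669, 0.2955, 0.106]
orientation: [-89.9, -0.0, 0.0]
force: [-0.8, -0.3, 5.5]
opening: 0.337
```

arm_command(deltas=[{"x": 0, "y": -1, "z": 0, "yaw": 0}, {"x": 0, "y": -2, "z": 0, "yaw": 0}, {"x": 0, "y": -3, "z": 0, "yaw": 0}, {"x": 0, "y": 0, "z": 0, "yaw": 0}, {"x": 0, "y": 0, "z": 0, "yaw": 0}])

```text
clock: 50.92
position: [0.3664, 0.2951, 0.1653]
orientation: [-90.0, 0.0, 0.0]
force: [-0.2, 0.3, -1.8]
opening: 0.345
```

arm_command(deltas=[{"x": 0.9, "y": 0, "z": -2, "yaw": 0}, {"x": 1.9, "y": 0, "z": -4, "yaw": 0}, {"x": 1.9, "y": 0, "z": -4, "yaw": 0}, {"x": 1.9, "y": 0, "z": -4, "yaw": 0}, {"x": 1.9, "y": 0, "z": -4, "yaw": 0}, {"x": 1.9, "y": 0, "z": -4, "yaw": 0}, {"x": 1.9, "y": 0, "z": -4, "yaw": 0}, {"x": 1.4, "y": 0, "z": -3.9, "yaw": 0}, {"x": 0.8, "y": 0, "z": -2, "yaw": 0}, {"x": 0, "y": 0, "z": 0, "yaw": 0}, {"x": 0, "y": 0, "z": 0, "yaw": 0}])

```text
clock: 52.3
position: [0.5112, -0.0234, 0.1647]
orientation: [-90.0, 0.1, 0.0]
force: [0.2, 0.1, -2.1]
opening: 0.34
```

arm_command(deltas=[{"x": 0, "y": 2.5, "z": 0, "yaw": 0}, {"x": 0, "y": 2.0, "z": 0, "yaw": 0}, {"x": 0, "y": 0.8, "z": 0, "yaw": 0}, {"x": 0, "y": 0.4, "z": 0, "yaw": 0}, {"x": 0, "y": 0.2, "z": 0, "yaw": 0}, {"x": 0, "y": 0, "z": 0, "yaw": 0}, {"x": 0, "y": 0, "z": 0, "yaw": 0}])

```text
clock: 53.18
position: [0.5119, -0.0239, 0.1066]
orientation: [-90.0, -0.0, 0.0]
force: [-0.7, 0.2, -2.6]
opening: 0.34
```

Then away to the near-left, clear of the cameras' view of the caddy.

arm_command(deltas=[{"x": 0, "y": 0.1, "z": 0, "yaw": 0}, {"x": 0, "y": 0, "z": 0, "yaw": 0}, {"x": 0, "y": 0, "z": 0, "yaw": 0}])

```text
clock: 53.55
position: [0.5122, -0.0239, 0.106]
orientation: [-90.0, -0.1, 0.0]
force: [-1.8, -0.1, 12.1]
opening: 0.34
```

arm_command(deltas=[{"x": 0, "y": 0, "z": 0, "yaw": 0}, {"x": 0, "y": 0, "z": 0, "yaw": 0}, {"x": 0, "y": 0, "z": 0, "yaw": 0}, {"x": 0, "y": -1, "z": 0, "yaw": 0}, {"x": 0, "y": -3, "z": 0, "yaw": 0}, {"x": 0, "y": -4, "z": 0, "yaw": 0}, {"x": 0, "y": -4, "z": 0, "yaw": 0}, {"x": 0, "y": 0, "z": 0, "yaw": 0}, {"x": -1, "y": 0, "z": 3, "yaw": 0}, {"x": -1.5, "y": 0, "z": 4, "yaw": 0}, {"x": -1.5, "y": 0, "z": 4, "yaw": 0}, {"x": -1.5, "y": 0, "z": 4, "yaw": 0}, {"x": -1.5, "y": 0, "z": 4, "yaw": 0}, {"x": -1.5, "y": 0, "z": 4, "yaw": 0}, {"x": -1.5, "y": 0, "z": 4, "yaw": 0}, {"x": -1, "y": 0, "z": 3, "yaw": 0}, {"x": 0, "y": 0, "z": 0, "yaw": 0}, {"x": 0, "y": 0, "z": 0, "yaw": 0}], hand=0.3)

```text
clock: 55.8
position: [0.4017, 0.2753, 0.2251]
orientation: [-90.0, 0.0, -0.0]
force: [0.4, 0.3, 0.2]
opening: 0.65
```

Run:
```python
from cell import env
from h import *
c=env.read_camera('top'); cv2.imwrite('pics/t6f.png',c['frame'][:,:,::-1]); crop(c,285,205,400,305,6.5,'pics/t6.png')
crop(c,435,225,525,315,6,'pics/t6m.png')
c=env.read_camera('side'); cv2.imwrite('pics/s6.png',c['frame'][:,:,::-1])
```

```text
(no output)
```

View pics/t6.png

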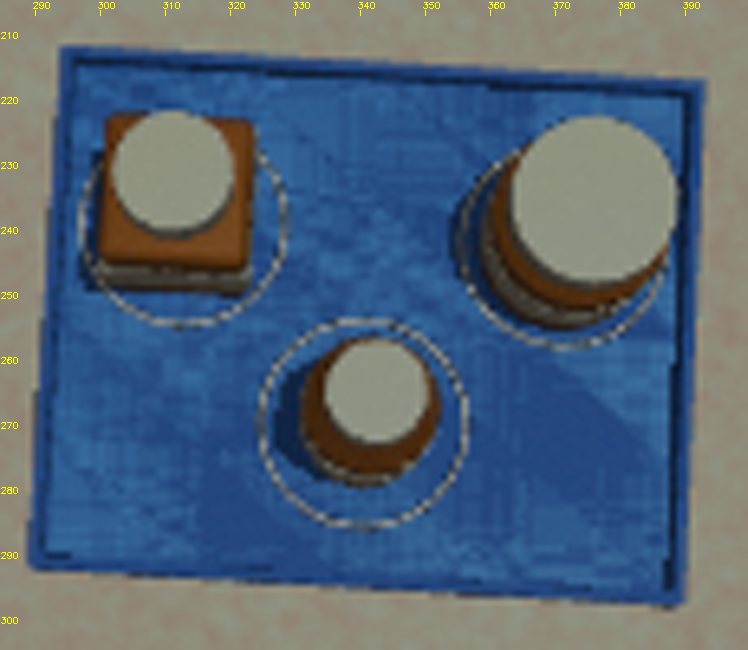

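View pics/t6m.png

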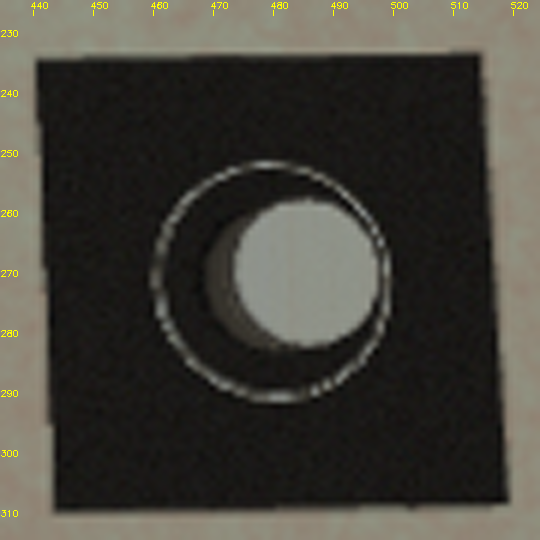

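View pics/s6.png

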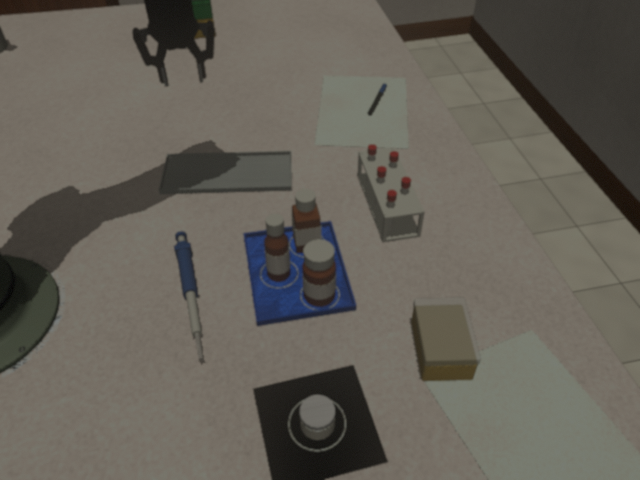

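View pics/t6f.png

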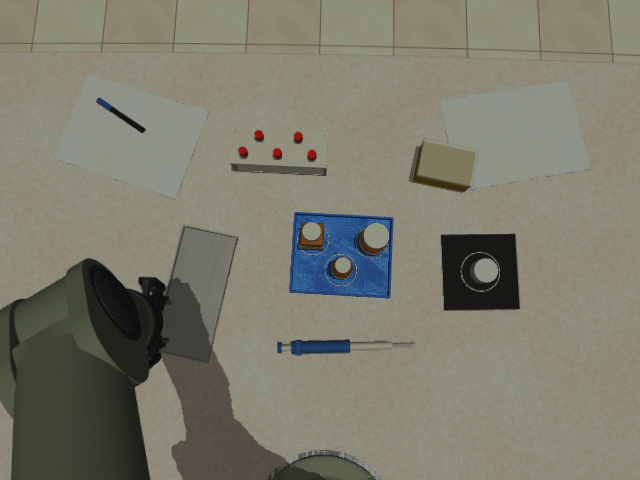

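Each bottle stands on its ring within about 1 px of the start picture, the dish is inside the ring, and the rack and tip box haven't moved. One last number for the dish, then I hand in.

Run:
```python
from cell import env
from h import *
c=env.read_camera('top')
p=at(c,435+308.5/6-.5,225+272.5/6-.5,.041);print(p, p[:2]-np.array([.5154,-.318]))
if np.linalg.norm(p[:2]-np.array([.5154,-.318]))<.006: env.hand_in(); print('handed in',env.get_obs()['clock'])
```

```text
[ 0.51557886 -0.31953066  0.041     ] [ 0.00017886 -0.00153066]
the job is handed in; nothing more can be done
the job is handed in; nothing more can be done
```

The dish is inside the ring on the mat, all three bottles are back on their own spots in the caddy, and the job is handed in. It took about 56 s of the 128 s allowed; the hand-in gives no verdict.

- **Moves:** I set the tall bottle, square bottle and jar on the steel tray, moved the dish, then put the bottles back in the order jar, square, tall.
- **Dish:** in the last top view its centre is about 1.5 mm from the mat's centre (limit 15 mm).
- **Bottles:** they stand upright, within about 1 px (roughly 2 mm) of where they were in the first picture.
- **Bystanders:** the tube rack and tip box look unmoved.
- **Arm:** the gripper is open and clear of everything, above the empty tray.

No check failed or disagreed. The hardest contact I read was about 27 N, when setting the square bottle on the tray. Two early move calls were refused because their rows left out some fields; nothing moved.

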